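Pack the edge-finishing caddy

TASK

Pack the edge-finishing kit into the wooden caddy on the leather bench: the large wax tin into the large round nest, the edge slicker into the small round nest, the square bottle into the square nest and the long sanding block into the long nest. Each must stand upright, flat on the floor of its nest and let go. The small tin and the short sanding block do not belong to the kit: leave them standing where they are.

Things in the scene. Friction and masses are not known exactly. Their poses are not given: they have to be found in the camera images.
- wax_tin: The large wax tin: plain round aluminium tin with a flat lid, diameter 62 mm, height 36 mm. Origin: centre of its underside; z up. Starts standing loose on the bench, weighs about 0.12 kg.
- small_tin: Look-alike that stays where it is: a smaller round aluminium tin, diameter 42 mm, height 36 mm. Origin: centre of its underside; z up. Starts standing loose on the bench, weighs about 0.06 kg.
- slicker: The edge slicker: turned dark wooden burnisher standing on its thick end; grooved straight cylinder of diameter 36 mm from the underside up to 40 mm, then a thin round stem (16 to 20 mm) narrowing to its tip at 70 mm. Origin: centre of its underside; z up. Starts standing loose on the bench, weighs about 0.06 kg.
- edge_bottle: The square edge-paint bottle: amber glass with a paper band, 40 x 40 mm and 44 mm high, with a round black cap (diameter 24 mm) on top to 60 mm in all; its x and y axes are square to its sides. Origin: centre of its underside; z up. Starts standing loose on the bench, weighs about 0.11 kg.
- long_block: The long sanding block: pale wood faced with cork below and on top, 90 mm long (its x axis), 32 mm wide (its y axis), 40 mm high. Origin: centre of its underside; z up. Starts standing loose on the bench, weighs about 0.08 kg.
- short_block: Look-alike that stays where it is: a short sanding block of the same wood and cork, 52 mm long (its x axis), 32 mm wide, 40 mm high. Origin: centre of its underside; z up. Starts standing loose on the bench, weighs about 0.05 kg.
- nest_tin: Nest for the large wax tin: the large round collar of dark wood with a cork floor, inner diameter 86 mm, wall 4 mm. Origin: centre of its underside, 8 mm above the bench; its floor is 4 mm above the origin, its wall tops 12 mm above the origin. Fixed in a bay of the caddy; bays are 98 mm apart in a row along the nests' y; which nest is in which bay changes.
- nest_slicker: Nest for the edge slicker: the small round collar of dark wood with a cork floor, inner diameter 60 mm, wall 4 mm. Origin: centre of its underside, 8 mm above the bench; its floor is 4 mm above the origin, its wall tops 12 mm above the origin. The caddy is fixed to the bench: 140 mm (nests' x) by 408 mm, walls 8 mm thick, 20 mm high.
- nest_bottle: Nest for the square bottle: the square frame of dark wood with a cork floor, 62 x 62 mm inside (sides along its x and y), wall 4 mm, fixed in a bay of the caddy. Origin: centre of its underside, 8 mm above the bench; its floor is 4 mm above the origin, its wall tops 12 mm above the origin.
- nest_block: Nest for the long sanding block: the long frame of dark wood with a cork floor, inside 112 mm along its x (across the caddy) by 54 mm along its y, wall 4 mm, fixed in a bay of the caddy. Origin: centre of its underside, 8 mm above the bench; its floor is 4 mm above the origin, its wall tops 12 mm above the origin.

How it is judged:
By the outcome, as a careful person would: the job done as asked, in the order asked, and still so for the second after the job is handed in, with the robot touching nothing.
It also fails if it takes over 88 s, if anything falls off the work surface, if the arm or the gripper's body presses on something with over 40 N, if the wrist force passes 120 N, or if a joint passes its speed limit or range.

ROBOT

A 7-joint arm with a two-finger parallel gripper is mounted at the origin on the work surface. World frame = base frame: x ahead of the robot, y to its left, z up, the work surface at z = 0. Lengths are in m, angles in rad, forces in N, time in s.
With the tool pointing down it reaches from about 0.4 to 0.85 m from the base axis. Payload 10.4 kg.
Tool frame: the origin (TCP) lies on the centre line of the jaws, within the pads' length; the fingertips stand 11 mm ahead of it and the grasp point (between the pads) lies 8 mm behind it (tip_reach is the distance from the TCP to the fingertips, in m); z points along the fingers, y is the line along which they close (so a half turn about z gives the same grasp; the last joint's range is limited). The gripper opens to 85 mm and grips with 20 to 120 N. Pads are 22 mm wide; open, the fingers measure 114 mm over their backs; the gripper's body (76 mm by 85 mm) begins 54 mm behind the grasp point. The pads swing forward as they close: fully open they stand 13 mm farther back than shut.
Start: joints at [1.292, 0.332, -0.065, 1.46, 0.022, 1.35, -0.088], TCP at [0.158, -0.605, 0.242] pointing down, gripper open.
Joint ranges: [-2.6, 2.6], [-0.5, 2.12], [-1.47, 1.34], [0.16, 2.42], [-1.27, 4.41], [0.06, 2.06], [-2.6, 2.6]. Speed limits (rad/s): [2.22, 2.22, 2.79, 2.79, 3.14, 3.14, 3.14].

INTERFACE

Orientations are given as a unit quaternion [x, y, z, w].
In Python, from workcell import get_obs, camera, hand_in, tip_reach gives the robot as it stands. The module is installed in compiled form; this text tells all that it offers.
- The arm moves only by the tool move_arm, never from a script. Its argument "plan" is a list of rows, each an object with "delta_pos": the shift along the tool's x, y, z in normalised numbers (1 is 750 mm), a list of three; "turn": the turn, a rotation vector about the tool's x, y, z in shares of pi/2 rad (1.0 is pi/2 rad), a list of three; "fingers": the closure, from 0 (fully open) to 1 (shut). A call has 1 to 12 rows; each row is the pose to reach, as a shift and turn from the pose commanded when the call began, along the tool's axes at that moment; what a row does not reach only later rows make up. A row lasts 1/8 s, in which the tool goes at most 62.5 mm and 10.7 degrees, less where a joint would pass 70% of its speed; a pose out of reach is approached as far as the arm can. A call with a gripper value outside its range is refused whole. The fingers move at their own pace and stop on an object; "force" is the grip in N (left out, the last holds). Time passes only in rows, so rows that repeat a pose let the fingers close. It gives the time, the measured TCP pose, the force, the opening and the grip force at its end, in the units of the state.
- get_obs(): the state, without advancing time (a new reading comes with each control period).
- camera(name): name is "scene" or "top" or "wrist"; returns a dict with "color" (480x640x3 uint8, red, green, blue), "range_z" (480x640 float32, m along the optical axis (not along the pixel's ray), 0 where there is no reading), "fx", "fy", "cx", "cy" (pixels), "R" (3x3) and "t" (3): a world point X has camera coordinates R X + t; the wrist camera has in their place "tool_from_camera" (4x4, takes a point from camera to tool coordinates, whose origin is the TCP and whose axes are the flange's). Camera axes: x right, y down, z forward; pixel columns grow to the right and rows downward; lengths in m; the calibration is good to about 2 mm. A picture is of the moment at which its call begins: read the wrist's pose just before it.
- hand_in(): hands the job in; it is judged then, once.
The state is a dict: "clock": time; "joint_pos": joint angles; "joint_velocities": joint speeds; "tau": joint torques, N m; "position": TCP position; "ee_rot": TCP orientation; "ft_force": force on the tool from outside, world axes, zero at the start; "torque": the same for the moment, N m; "grip_width": opening from 0.0 (shut) to 1.0 (fully open); "grasp_force": force on a finger pad.
Only numpy, scipy, OpenCV 4.12 (cv2) and the standard library are available. Lean on these libraries where they do the work, as an engineer would, in place of code of your own. Each camera call takes 0.05 s, during which the arm holds its last target. There are 200 camera calls.

## Working session

There is one attempt and no reset: what is moved stays moved. The work goes in short steps, Python scripts to look and compute and a tool call to move; the robot and the scene stay as the last step left them, time stands still between calls to the robot, and variables do not carry over. Pictures are saved under pics/ and viewed, at most 14 in all, crops included, and the job is handed in when it is done.

Besides the shell and the picture viewer there is one more tool, called as a command line: name --argument value ..., lists and objects as JSON in quotes. move_arm: Moves the arm, as the interface text tells. Its arguments: {"type":"object","properties":{"plan":{"type":"array","items":{"type":"object","properties":{"delta_pos":{"type":"array","items":{"type":"number"}},"turn":{"type":"array","items":{"type":"number"}},"fingers":{"type":"number"}}}},"force":{"type":"number"}},"required":["plan"]}

```bash
mkdir -p pics; ls
python3 - <<'E'
from workcell import get_obs, camera, tip_reach
import cv2, numpy as np
o=get_obs(); print({k:np.round(v,3).tolist() for k,v in o.items()}, tip_reach)
for n in ("top","scene"):
    c=camera(n); cv2.imwrite(f"pics/{n}0.png",c["color"][:,:,::-1]); np.savez(f"{n}0.npz",**c)
    print(n,c["fx"],c["cx"],c["cy"],np.round(c["R"],3).tolist(),np.round(c["t"],3))
E
```

```text
pics
{'clock': 0.0, 'joint_pos': [1.292, 0.333, -0.065, 1.461, 0.022, 1.35, -0.088], 'joint_velocities': [0.0, -0.002, -0.0, 0.0, 0.001, 0.0, -0.001], 'tau': [-0.001, -62.547, 0.049, -39.161, 0.016, 0.01, -0.0], 'position': [0.158, -0.604, 0.242], 'ee_rot': [0.992, 0.128, -0.0, -0.001], 'ft_force': [0.105, 0.612, -0.227], 'torque': [0.032, -0.004, -0.019], 'grasp_force': 0.0, 'grip_width': 0.995} 0.011
top 465.27216290150164 307.10178113272184 240.05626281913152 [[0.015, -0.999, 0.031], [-0.995, -0.018, -0.101], [0.102, -0.03, -0.994]] [-0.026  0.553  1.006]
scene 514.1244411891979 320.4283078697864 240.5083970361851 [[-0.123, 0.992, -0.017], [0.739, 0.08, -0.669], [-0.662, -0.094, -0.743]] [ 0.072 -0.391  1.409]
```

View pics/top0.png

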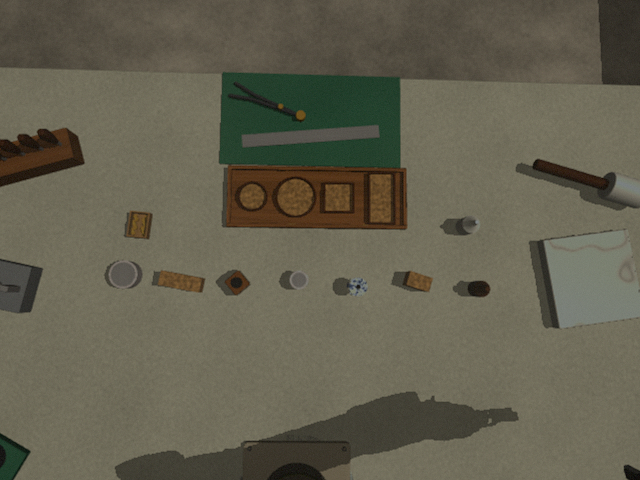

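View pics/scene0.png

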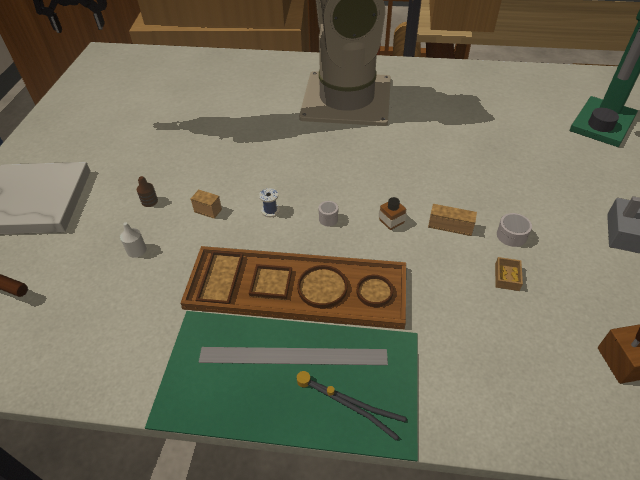

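The top view shows, left to right along row ~280: wax tin (123,275), long block (180,282), bottle (236,282), small tin (299,280), spool (357,287), short block (418,281) and slicker (479,289). The nests, at row ~197, are slicker (252), tin (295), bottle (338) and block (381). Next I'll measure them by depth.

```bash
cat > h.py <<'E'
import numpy as np, cv2
def cloud(c):
    z=c["range_z"].astype(float); v,u=np.indices(z.shape)
    P=np.stack([(u-c["cx"])*z/c["fx"],(v-c["cy"])*z/c["fy"],z],-1)
    W=(P-c["t"])@c["R"]; W[z==0]=np.nan
    return W
def rect(p):
    (c,s,a)=cv2.minAreaRect((p*1000).astype(np.float32)); return np.round(c,1),np.round(s,1),round(a,1)
E
python3 - <<'E'
from h import *
for n in("top","scene"):
    W=cloud(np.load(n+"0.npz")); H=W[...,2]
    bench=np.nanmedian(H[(W[...,0]>.3)&(W[...,0]<.7)&(abs(W[...,1])<.5)]);print(n,"bench",bench)
    m=((H-bench>.010)&(W[...,0]>.35)&(W[...,0]<.72)&(abs(W[...,1])<.48)).astype(np.uint8)
    k,L,S,C=cv2.connectedComponentsWithStats(m,connectivity=4)
    for i in range(1,k):
        if S[i,4]<60: continue
        p=W[L==i]; hm=np.percentile(p[:,2],98); top=p[p[:,2]>hm-.005]
        print(n,np.round(C[i]),S[i,4],"h",round(hm*1000,1),"all",*rect(p[:,:2]),"top",*rect(top[:,:2]))
E
```

```text
top bench 0.0007672965227968342
top [344. 200.] 2953 h 23.8 all [651.8 -39.3] [137.8 408.5] 0.3 top [651.5 -39.3] [137.  407.8] 0.0
top [296. 197.] 1101 h 22.0 all [654.4  10.5] [95.  95.5] 64.3 top [652.7   9.3] [92.2 90.7] 0.7
top [339. 197.] 815 h 23.0 all [655.6 -88.3] [74.  76.2] 88.2 top [654.  -88.2] [70.2 68.8] 0.6
top [253. 196.] 601 h 22.5 all [652.5 106.8] [66.6 67.9] 3.3 top [652.4 107.4] [64.8 65.6] 1.2
top [138. 224.] 217 h 25.0 all [582.9 358.4] [46.2 58.6] 84.6 top [582.7 358. ] [45.2 58. ] 84.4
top [469. 225.] 341 h 78.5 all [ 593.4 -379.4] [38.4 39.6] 0.3 top [ 593.3 -378.4] [7.5 6.6] 82.2
top [125. 275.] 729 h 39.6 all [471.2 380.7] [58.8 61.9] 0.8 top [471.  380.5] [58.4 60.7] 0.8
top [238. 283.] 380 h 62.6 all [456.7 133.8] [40.3 40.5] 40.8 top [456.1 133.8] [21.2 21.6] 0.3
top [181. 282.] 670 h 43.5 all [457.8 257.4] [91.5 32.2] 80.0 top [457.9 256.8] [90.2 31.8] 80.2
top [299. 280.] 287 h 40.3 all [ 4.65e+02 -3.00e-01] [39.3 39.4] 0.9 top [ 4.649e+02 -3.000e-01] [39.2 39.4] 0.9
top [418. 281.] 409 h 44.3 all [ 465.8 -264.6] [52.4 32.2] 73.0 top [ 466.  -264.6] 
[... 851 characters left out ...]
2] 80.3
scene [514. 228.] 806 h 37.9 all [472.8 382.3] [65.  60.6] 6.8 top [473.6 382.4] [63.  60.6] 6.9
scene [132. 239.] 521 h 76.1 all [ 599.4 -375.4] [38.2 39. ] 32.2 top [ 597.  -377.4] [11.3 10.2] 71.8
scene [266. 274.] 3506 h 21.3 all [651.4 -37.3] [137.2 408.2] 0.0 top [651.4 -37.3] [137.2 408.2] 0.0
scene [509. 272.] 379 h 23.3 all [585.2 360.6] [45.1 60.6] 85.6 top [584.9 360.6] [45. 60.] 85.2
scene [270. 281.] 1113 h 20.9 all [655.5 -84.8] [74.  73.5] 89.4 top [655.2 -86. ] [73.9 70.8] 0.3
scene [322. 286.] 1556 h 20.6 all [655.5  12.1] [93.  94.5] 74.0 top [655.7  12.1] [94.5 92.5] 15.5
scene [374. 290.] 873 h 20.6 all [655. 110.] [68.4 64.8] 4.2 top [654.6 109.9] [67.7 64.9] 4.3
```

Units first: shifts go in shares of 750 mm and turns go in shares of pi/2 rad. So 0.385 m is 0.5133, -0.317 m is -0.4227, -1.314 rad is -0.8365.

move_arm --plan '[{"delta_pos":[0.5133,-0.4227,0],"turn":[0,0,-0.8365],"fingers":0},{"delta_pos":[0.5133,-0.4227,0],"turn":[0,0,-0.8365],"fingers":0},{"delta_pos":[0.5133,-0.4227,0],"turn":[0,0,-0.8365],"fingers":0},{"delta_pos":[0.5133,-0.4227,0],"turn":[0,0,-0.8365],"fingers":0},{"delta_pos":[0.5133,-0.4227,0],"turn":[0,0,-0.8365],"fingers":0},{"delta_pos":[0.5133,-0.4227,0],"turn":[0,0,-0.8365],"fingers":0},{"delta_pos":[0.5133,-0.4227,0],"turn":[0,0,-0.8365],"fingers":0},{"delta_pos":[0.5133,-0.4227,0],"turn":[0,0,-0.8365],"fingers":0},{"delta_pos":[0.5133,-0.4227,0],"turn":[0,0,-0.8365],"fingers":0},{"delta_pos":[0.5133,-0.4227,0],"turn":[0,0,-0.8365],"fingers":0}]' --force 40

```text
clock: 1.35
position: [0.45, -0.201, 0.242]
ee_rot: [0.708, 0.707, -0.0, -0.0]
ft_force: [0.4, -0.6, 0.4]
grip_width: 0.999
grasp_force: 0.0
```

In the tool's units: 0.5825 m is 0.7767, 0.09 m is 0.12.

move_arm --plan '[{"delta_pos":[0.7767,0.0293,0.12],"turn":[0,0,0],"fingers":0},{"delta_pos":[0.7767,0.0293,0.12],"turn":[0,0,0],"fingers":0},{"delta_pos":[0.7767,0.0293,0.12],"turn":[0,0,0],"fingers":0},{"delta_pos":[0.7767,0.0293,0.12],"turn":[0,0,0],"fingers":0},{"delta_pos":[0.7767,0.0293,0.12],"turn":[0,0,0],"fingers":0},{"delta_pos":[0.7767,0.0293,0.12],"turn":[0,0,0],"fingers":0},{"delta_pos":[0.7767,0.0293,0.12],"turn":[0,0,0],"fingers":0},{"delta_pos":[0.7767,0.0293,0.12],"turn":[0,0,0],"fingers":0},{"delta_pos":[0.7767,0.0293,0.12],"turn":[0,0,0],"fingers":0},{"delta_pos":[0.7767,0.0293,0.12],"turn":[0,0,0],"fingers":0},{"delta_pos":[0.7767,0.0293,0.12],"turn":[0,0,0],"fingers":0},{"delta_pos":[0.7767,0.0293,0.12],"turn":[0,0,0],"fingers":0}]'

```text
clock: 2.85
position: [0.4741, 0.3798, 0.1519]
ee_rot: [0.708, 0.706, -0.001, 0.001]
ft_force: [0.1, 0.1, -0.4]
grip_width: 0.997
grasp_force: 0.0
```

```bash
cat >> h.py <<'E'
def wristcloud(o,c):
    from scipy.spatial.transform import Rotation as Ro
    z=c["range_z"].astype(float); v,u=np.indices(z.shape)
    P=np.stack([(u-c["cx"])*z/c["fx"],(v-c["cy"])*z/c["fy"],z],-1)
    T=np.array(c["tool_from_camera"]); Q=P@T[:3,:3].T+T[:3,3]; Q[z==0]=np.nan
    return Q, Q@Ro.from_quat(o["ee_rot"]).as_matrix().T+o["position"]
E
python3 - <<'E'
from h import *
from workcell import *
o=get_obs(); c=camera("wrist"); cv2.imwrite("pics/w1.png",c["color"][:,:,::-1])
print(o["position"],o["ee_rot"],np.round(c["tool_from_camera"],3).tolist())
Q,W=wristcloud(o,c)
m=(W[...,2]>.03)&(W[...,2]<.05)&(np.hypot(W[...,0]-.472,W[...,1]-.3815)<.045); p=W[m]
print(m.sum(),np.median(p[:,2]),rect(p[:,:2]))
f=(abs(Q[...,2])<.06)&(abs(Q[...,1])>.03)&(abs(Q[...,1])<.07)&(abs(Q[...,0])<.03)
print(f.sum()); 
for s in(1,-1):
    q=Q[f&(Q[...,1]*s>0)]
    if len(q): print(np.round(np.nanpercentile(q,[1,50,99],axis=0),4).tolist())
E
```

```text
[0.47411665 0.37980637 0.15190824] [ 7.08348158e-01  7.05862789e-01 -5.24129192e-04  5.78394437e-04] [[0.001, -0.965, -0.262, 0.066], [1.0, 0.0, 0.001, 0.0], [-0.001, -0.262, 0.965, -0.132], [0.0, 0.0, 0.0, 1.0]]
4941 0.03708175238097916 (array([471.9, 383.1]), array([61., 61.]), 27.3)
20636
[[-0.011, 0.0411, -0.0598], [0.0065, 0.0541, -0.0538], [0.0135, 0.0693, -0.0059]]
[[-0.011, -0.0691, -0.0598], [0.0064, -0.0534, -0.0539], [0.0134, -0.0402, -0.0059]]
```

View pics/w1.png

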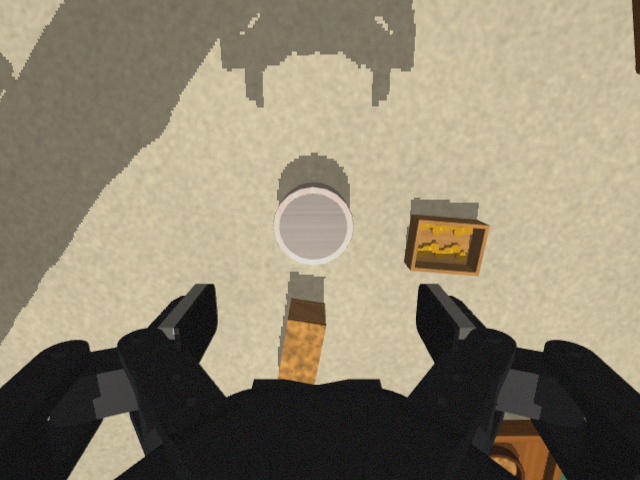

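In the tool's units: 0.05 m is 0.0667, 0.001 m is 0.0013.

move_arm --plan '[{"delta_pos":[0.0013,0,0.0667],"turn":[0,0,0],"fingers":0.27},{"delta_pos":[0.0013,0,0.0667],"turn":[0,0,0],"fingers":0.27},{"delta_pos":[0.0013,0,0.0667],"turn":[0,0,0],"fingers":0.27},{"delta_pos":[0.0013,0,0.0667],"turn":[0,0,0],"fingers":0.27}]'

```text
clock: 3.4
position: [0.4739, 0.3832, 0.1042]
ee_rot: [0.708, 0.707, 0.001, 0.0]
ft_force: [0.0, -0.5, 1.3]
grip_width: 0.729
grasp_force: 0.0
```

```bash
cat > tip.py <<'E'
from h import *
from workcell import *
o=get_obs(); c=camera("wrist")
Q,W=wristcloud(o,c)
print(np.round(o["position"],4),np.round(o["ee_rot"],4),o["grip_width"],np.round(o["ft_force"],1))
f=(Q[...,2]>-.035)&(Q[...,2]<.02)&(abs(Q[...,1])<.07)&(abs(Q[...,0])<.02)&(W[...,2]>.045)
for s in(1,-1):
    q=Q[f&(Q[...,1]*s>0)]
    if len(q): print(len(q),np.round(q[:,2].max(),4),np.round(np.abs(q[q[:,2]>-.02][:,1]).min(),4))
E
python3 tip.py
```

```text
[0.4739 0.3832 0.1042] [7.077e-01 7.066e-01 1.200e-03 3.000e-04] 0.7288966665362961 [ 0.  -0.5  1.3]
2462 0.0057 0.0312
2457 0.0052 0.0302
```

In the tool's units: 0.0955 m is 0.1273, -0.002 m is -0.0027.

move_arm --plan '[{"delta_pos":[-0.0013,-0.0027,0.04],"turn":[0,0,0],"fingers":0.08},{"delta_pos":[-0.0013,-0.0027,0.08],"turn":[0,0,0],"fingers":0.08},{"delta_pos":[-0.0013,-0.0027,0.1133],"turn":[0,0,0],"fingers":0.08},{"delta_pos":[-0.0013,-0.0027,0.1273],"turn":[0,0,0],"fingers":0.08},{"delta_pos":[-0.0013,-0.0027,0.1273],"turn":[0,0,0],"fingers":0.08},{"delta_pos":[-0.0013,-0.0027,0.1273],"turn":[0,0,0],"fingers":0.4},{"delta_pos":[-0.0013,-0.0027,0.1273],"turn":[0,0,0],"fingers":0.4},{"delta_pos":[-0.0013,-0.0027,0.1273],"turn":[0,0,0],"fingers":0.4},{"delta_pos":[-0.0013,-0.0027,0.1273],"turn":[0,0,0],"fingers":0.4}]'

```text
clock: 4.58
position: [0.4716, 0.3825, 0.0083]
ee_rot: [0.707, 0.707, 0.001, 0.0]
ft_force: [-1.2, -0.9, 6.8]
grip_width: 0.717
grasp_force: 42.8
```

In the tool's units: -0.372 m is -0.496, 0.1815 m is 0.242.

move_arm --plan '[{"delta_pos":[0,0,-0.0533],"turn":[0,0,0],"fingers":0.4},{"delta_pos":[0,0,-0.12],"turn":[0,0,0],"fingers":0.4},{"delta_pos":[-0.0693,0.034,-0.12],"turn":[0,0,0],"fingers":0.4},{"delta_pos":[-0.1387,0.068,-0.12],"turn":[0,0,0],"fingers":0.4},{"delta_pos":[-0.208,0.102,-0.12],"turn":[0,0,0],"fingers":0.4},{"delta_pos":[-0.2773,0.136,-0.12],"turn":[0,0,0],"fingers":0.4},{"delta_pos":[-0.3467,0.17,-0.12],"turn":[0,0,0],"fingers":0.4},{"delta_pos":[-0.416,0.204,-0.12],"turn":[0,0,0],"fingers":0.4},{"delta_pos":[-0.4667,0.228,-0.12],"turn":[0,0,0],"fingers":0.4},{"delta_pos":[-0.496,0.242,-0.12],"turn":[0,0,0],"fingers":0.4},{"delta_pos":[-0.496,0.242,-0.12],"turn":[0,0,0],"fingers":0.4},{"delta_pos":[-0.496,0.242,-0.12],"turn":[0,0,0],"fingers":0.4}]'

```text
clock: 6.08
position: [0.6516, 0.0121, 0.0971]
ee_rot: [0.707, 0.708, 0.0, -0.0]
ft_force: [-0.1, 0.4, -0.8]
grip_width: 0.711
grasp_force: 44.2
```

Run:
```python
from h import *
from workcell import *
o=get_obs(); c=camera("top"); w=camera("wrist")
print(np.round(o["position"],4),np.round(o["ee_rot"],4),o["grip_width"])
im=np.hstack([cv2.resize(w["color"],(400,300)),cv2.resize(c["color"][130:310,200:440],(400,300))]); cv2.imwrite("pics/p1.png",im[:,:,::-1])
Q,W=wristcloud(o,w); m=(abs(Q[...,0])<.045)&(abs(Q[...,1])<.03)&(abs(Q[...,2]+.0277)<.006)
q=Q[m];print("tin top in tool",m.sum(),np.round(np.median(q[:,2]),4),np.round(q.max(0),4),np.round(q.min(0),4))
```

```text
[0.6516 0.0121 0.0971] [ 7.066e-01  7.076e-01  4.000e-04 -4.000e-04] 0.7111145452614747
tin top in tool 19588 -0.0286 [ 0.0322  0.03   -0.0217] [-0.0205 -0.03   -0.0333]
```

View pics/p1.png

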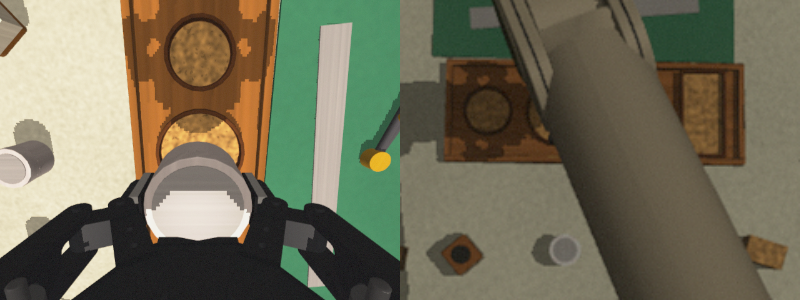

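In the tool's units: 0.077 m is 0.1027, 0.03 m is 0.04.

move_arm --plan '[{"delta_pos":[-0.002,0.002,0.04],"turn":[0,0,0],"fingers":0.4},{"delta_pos":[-0.002,0.002,0.0733],"turn":[0,0,0],"fingers":0.4},{"delta_pos":[-0.002,0.002,0.0907],"turn":[0,0,0],"fingers":0.4},{"delta_pos":[-0.002,0.002,0.0973],"turn":[0,0,0],"fingers":0.4},{"delta_pos":[-0.002,0.002,0.1013],"turn":[0,0,0],"fingers":0.4},{"delta_pos":[-0.002,0.002,0.1027],"turn":[0,0,0],"fingers":0.4},{"delta_pos":[-0.002,0.002,0.1027],"turn":[0,0,0],"fingers":0.4}]'

```text
clock: 7.05
position: [0.654, 0.0083, 0.0205]
ee_rot: [0.707, 0.707, 0.0, 0.0]
ft_force: [0.0, 0.3, -0.3]
grip_width: 0.713
grasp_force: 44.3
```

In the tool's units: -0.14 m is -0.1867, 0.001 m is 0.0013.

move_arm --plan '[{"delta_pos":[0,0,0.0013],"turn":[0,0,0],"fingers":0.4},{"delta_pos":[0,0,0.0013],"turn":[0,0,0],"fingers":0.2},{"delta_pos":[0,0,0.0013],"turn":[0,0,0],"fingers":0.1},{"delta_pos":[0,0,0.0013],"turn":[0,0,0],"fingers":0.05},{"delta_pos":[0,0,0],"turn":[0,0,0],"fingers":0.05},{"delta_pos":[0,0,-0.0533],"turn":[0,0,0],"fingers":0.05},{"delta_pos":[0,0,-0.1067],"turn":[0,0,0],"fingers":0.05},{"delta_pos":[-0.0533,-0.0267,-0.1467],"turn":[0,0,0],"fingers":0.05},{"delta_pos":[-0.12,-0.06,-0.1733],"turn":[0,0,0],"fingers":0.3},{"delta_pos":[-0.1867,-0.0933,-0.1733],"turn":[0,0,0],"fingers":0.5},{"delta_pos":[-0.1867,-0.0933,-0.1733],"turn":[0,0,0],"fingers":0.5}]'

```text
clock: 8.43
position: [0.5815, -0.1379, 0.15]
ee_rot: [0.71, 0.704, -0.002, 0.001]
ft_force: [0.3, 0.7, 0.3]
grip_width: 0.503
grasp_force: 0.0
```

Run:
```python
from h import *
from workcell import *
o=get_obs(); c=camera("scene"); 
print(np.round(o["position"],4),o["grip_width"])
W=cloud(c); m=(W[...,2]>.04)&(W[...,2]<.056)&(np.hypot(W[...,0]-.653,W[...,1]-.0105)<.05); p=W[m]
print(m.sum(),np.median(p[:,2]),rect(p[:,:2]))
```

```text
[ 0.5815 -0.1379  0.15  ] 0.5028757309565944
764 0.047321518717021435 (array([655.8,   8.8]), array([62.8, 58.7]), 6.0)
```

In the tool's units: -0.262 m is -0.3493, -0.129 m is -0.172.

move_arm --plan '[{"delta_pos":[-0.0733,-0.036,0],"turn":[0,0,0],"fingers":0.3},{"delta_pos":[-0.1467,-0.072,0],"turn":[0,0,0],"fingers":0.3},{"delta_pos":[-0.22,-0.108,0],"turn":[0,0,0],"fingers":0.3},{"delta_pos":[-0.2933,-0.144,0],"turn":[0,0,0],"fingers":0.3},{"delta_pos":[-0.3333,-0.1627,0],"turn":[0,0,0],"fingers":0.3},{"delta_pos":[-0.3493,-0.172,0],"turn":[0,0,0],"fingers":0.3},{"delta_pos":[-0.3493,-0.172,0],"turn":[0,0,0],"fingers":0.3},{"delta_pos":[-0.3493,-0.172,0],"turn":[0,0,0],"fingers":0.3}]'

```text
clock: 9.48
position: [0.4558, -0.3913, 0.15]
ee_rot: [0.706, 0.708, 0.0, 0.0]
ft_force: [0.3, 0.2, 0.8]
grip_width: 0.7
grasp_force: 0.0
```

Run:
```python
from h import *
from workcell import *
o=get_obs(); c=camera("wrist"); Q,W=wristcloud(o,c)
print(np.round(o["position"],4),np.round(o["ee_rot"],4),o["grip_width"])
for a,b in((.036,.045),(.055,.075)):
    m=(W[...,2]>a)&(W[...,2]<b)&(np.hypot(W[...,0]-.4525,W[...,1]+.4)<.035); p=W[m]
    print(m.sum(),np.round(np.median(p,axis=0),4),p[:,2].max(),rect(p[:,:2]))
```

```text
[ 0.4558 -0.3913  0.15  ] [7.063e-01 7.079e-01 5.000e-04 0.000e+00] 0.7000454128309989
682 [ 0.4532 -0.3933  0.0424] 0.04499253023736578 (array([ 453.1, -401.1]), array([35.7, 35.1]), 89.5)
549 [ 0.4528 -0.3979  0.0672] 0.07284420667707467 (array([ 452.8, -400. ]), array([17. , 16.6]), 43.9)
```

move_arm --plan '[{"delta_pos":[-0.012,-0.004,0],"turn":[0,0,0],"fingers":0.3},{"delta_pos":[-0.012,-0.004,0.04],"turn":[0,0,0],"fingers":0.3},{"delta_pos":[-0.012,-0.004,0.0933],"turn":[0,0,0],"fingers":0.3},{"delta_pos":[-0.012,-0.004,0.1333],"turn":[0,0,0],"fingers":0.3},{"delta_pos":[-0.012,-0.004,0.1333],"turn":[0,0,0],"fingers":0.3}]'

```text
clock: 10.15
position: [0.45, -0.4017, 0.0478]
ee_rot: [0.707, 0.707, -0.0, -0.002]
ft_force: [-0.2, -0.3, 0.5]
grip_width: 0.696
grasp_force: 0.0
```

In the tool's units: 0.032 m is 0.0427, 0.002 m is 0.0027.

move_arm --plan '[{"delta_pos":[0.0013,0.0027,0.0267],"turn":[0,0,0],"fingers":0.3},{"delta_pos":[0.0013,0.0027,0.0427],"turn":[0,0,0],"fingers":0.3},{"delta_pos":[0.0013,0.0027,0.0427],"turn":[0,0,0],"fingers":0.3},{"delta_pos":[0.0013,0.0027,0.0427],"turn":[0,0,0],"fingers":0.5},{"delta_pos":[0.0013,0.0027,0.0427],"turn":[0,0,0],"fingers":0.7},{"delta_pos":[0.0013,0.0027,0.0427],"turn":[0,0,0],"fingers":0.7},{"delta_pos":[0.0013,0.0027,0.0427],"turn":[0,0,0],"fingers":0.7}]'

```text
clock: 11.02
position: [0.4537, -0.402, 0.0187]
ee_rot: [0.707, 0.707, -0.0, 0.001]
ft_force: [-0.4, 0.0, 6.7]
grip_width: 0.409
grasp_force: 40.4
```

In the tool's units: 0.5105 m is 0.6807, 0.199 m is 0.2653.

move_arm --plan '[{"delta_pos":[0,0,-0.0667],"turn":[0,0,0],"fingers":0.7},{"delta_pos":[0,0,-0.1333],"turn":[0,0,0],"fingers":0.7},{"delta_pos":[0.0667,0.026,-0.1333],"turn":[0,0,0],"fingers":0.7},{"delta_pos":[0.1413,0.0547,-0.1333],"turn":[0,0,0],"fingers":0.7},{"delta_pos":[0.216,0.084,-0.1333],"turn":[0,0,0],"fingers":0.7},{"delta_pos":[0.2907,0.1133,-0.1333],"turn":[0,0,0],"fingers":0.7},{"delta_pos":[0.3653,0.1427,-0.1333],"turn":[0,0,0],"fingers":0.7},{"delta_pos":[0.44,0.172,-0.1333],"turn":[0,0,0],"fingers":0.7},{"delta_pos":[0.5147,0.2,-0.1333],"turn":[0,0,0],"fingers":0.7},{"delta_pos":[0.5893,0.2293,-0.1333],"turn":[0,0,0],"fingers":0.7},{"delta_pos":[0.6467,0.252,-0.1333],"turn":[0,0,0],"fingers":0.7},{"delta_pos":[0.6807,0.2653,-0.1333],"turn":[0,0,0],"fingers":0.7}]'

```text
clock: 12.52
position: [0.6528, 0.1119, 0.1176]
ee_rot: [0.706, 0.708, 0.0, -0.0]
ft_force: [0.2, 0.1, -0.5]
grip_width: 0.413
grasp_force: 40.3
```

move_arm --plan '[{"delta_pos":[0,0,0],"turn":[0,0,0],"fingers":0.7},{"delta_pos":[0,0,0],"turn":[0,0,0],"fingers":0.7}]'

```text
clock: 12.78
position: [0.6526, 0.1075, 0.1175]
ee_rot: [0.708, 0.706, -0.0, 0.0]
ft_force: [-0.0, -1.0, -1.2]
grip_width: 0.41
grasp_force: 40.3
```

Run:
```python
from h import *
from workcell import *
o=get_obs(); w=camera("wrist")
print(np.round(o["position"],4),np.round(o["ee_rot"],4),o["grip_width"])
cv2.imwrite("pics/p2.png",w["color"][:,:,::-1])
Q,W=wristcloud(o,w); m=(abs(Q[...,0])<.02)&(abs(Q[...,1])<.02)&(abs(Q[...,2]+.05)<.012)
q=Q[m];print(m.sum(),np.round(q.max(0),4),np.round(q.min(0),4))
c=cloud(camera("scene")); m=(c[...,2]>.11)&(c[...,2]<.125)&(np.hypot(c[...,0]-.653,c[...,1]-.1085)<.03)
print(m.sum())
```

```text
[0.6526 0.1075 0.1175] [ 7.078e-01  7.064e-01 -5.000e-04  2.000e-04] 0.4101923363687259
3666 [ 0.0179  0.02   -0.038 ] [-0.0028 -0.02   -0.062 ]
62
```

View pics/p2.png

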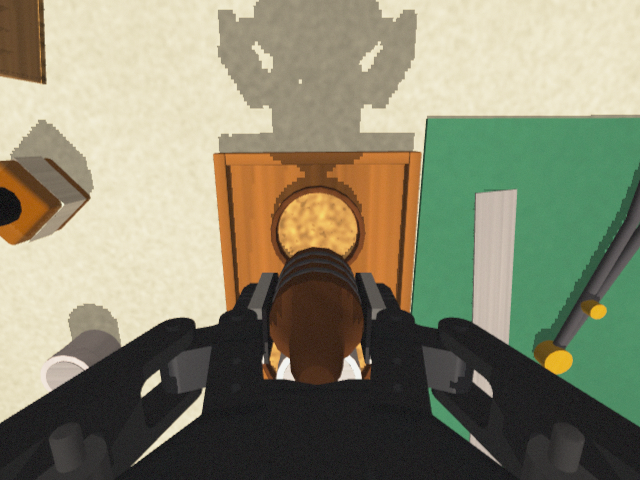

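The slicker is held upright at (318,310), with its nest ahead at (318,228). I'll lower it now.

In the tool's units: 0.087 m is 0.116, 0.085 m is 0.1133.

move_arm --plan '[{"delta_pos":[0.0013,0.0007,0.0533],"turn":[0,0,0],"fingers":0.7},{"delta_pos":[0.0013,0.0007,0.0933],"turn":[0,0,0],"fingers":0.7},{"delta_pos":[0.0013,0.0007,0.108],"turn":[0,0,0],"fingers":0.7},{"delta_pos":[0.0013,0.0007,0.1133],"turn":[0,0,0],"fingers":0.7},{"delta_pos":[0.0013,0.0007,0.116],"turn":[0,0,0],"fingers":0.7},{"delta_pos":[0.0013,0.0007,0.116],"turn":[0,0,0],"fingers":0.7}]'

```text
clock: 13.62
position: [0.6537, 0.1098, 0.0317]
ee_rot: [0.707, 0.707, 0.0, 0.0]
ft_force: [-0.2, 0.1, -0.6]
grip_width: 0.406
grasp_force: 40.3
```

In the tool's units: -0.195 m is -0.26, -0.11 m is -0.1467, -0.716 rad is -0.4558.

move_arm --plan '[{"delta_pos":[0,0,0.0017],"turn":[0,0,0],"fingers":0.7},{"delta_pos":[0,0,0.0017],"turn":[0,0,0],"fingers":0.45},{"delta_pos":[0,0,0.0017],"turn":[0,0,0],"fingers":0.25},{"delta_pos":[0,0,0.0017],"turn":[0,0,0],"fingers":0.25},{"delta_pos":[0,0,-0.0533],"turn":[0,0,0],"fingers":0.25},{"delta_pos":[0,0,-0.12],"turn":[0,0,0],"fingers":0.25},{"delta_pos":[0,0,-0.1467],"turn":[0,0,0],"fingers":0.25},{"delta_pos":[0.008,-0.0667,-0.1467],"turn":[0,0,-0.1146],"fingers":0.2},{"delta_pos":[0.016,-0.1333,-0.1467],"turn":[0,0,-0.2292],"fingers":0.2},{"delta_pos":[0.0267,-0.2,-0.1467],"turn":[0,0,-0.3438],"fingers":0.2},{"delta_pos":[0.0347,-0.26,-0.1467],"turn":[0,0,-0.4558],"fingers":0.2},{"delta_pos":[0.0347,-0.26,-0.1467],"turn":[0,0,-0.4558],"fingers":0.2}]'

```text
clock: 15.12
position: [0.4554, 0.1358, 0.14]
ee_rot: [0.413, 0.911, -0.002, 0.0]
ft_force: [0.7, -0.7, 0.5]
grip_width: 0.801
grasp_force: 0.0
```

Run:
```python
from h import *
from workcell import *
from scipy.spatial.transform import Rotation as Ro
o=get_obs(); c=cloud(camera("scene")); w=camera("wrist"); Q,W=wristcloud(o,w)
R=Ro.from_quat(o["ee_rot"]).as_matrix()
print(np.round(o["position"],4),np.degrees(np.arctan2(R[1,0],R[0,0])),o["grip_width"])
m=(c[...,2]>.05)&(c[...,2]<.09)&(np.hypot(c[...,0]-.653,c[...,1]-.1085)<.05);p=c[m]
print("slicker",m.sum(),p[:,2].max(),rect(p[:,:2]))
cen=(.459,.136)
for a,b in((.04,.050),(.055,.067)):
    m=(W[...,2]>a)&(W[...,2]<b)&(np.hypot(W[...,0]-cen[0],W[...,1]-cen[1])<.04); p=W[m]
    print(m.sum(),np.median(p[:,2]),rect(p[:,:2]))
```

```text
[0.4554 0.1358 0.14  ] 131.20916124330108 0.8011465637520483
slicker 285 0.08292256328457452 (array([657.4, 110.6]), array([33.3, 32.5]), 1.8)
1934 0.04393617266341702 (array([455.3, 137. ]), array([40. , 39.4]), 41.4)
978 0.06007903882801714 (array([455.4, 136.9]), array([23.1, 23.2]), 55.4)
```

In the tool's units: 0.13 m is 0.1733, 0.001 m is 0.0013.

move_arm --plan '[{"delta_pos":[0,0.0013,0.0533],"turn":[0,0,0],"fingers":0.2},{"delta_pos":[0,0.0013,0.1067],"turn":[0,0,0],"fingers":0.2},{"delta_pos":[0,0.0013,0.1467],"turn":[0,0,0],"fingers":0.2},{"delta_pos":[0,0.0013,0.1667],"turn":[0,0,0],"fingers":0.2},{"delta_pos":[0,0.0013,0.1733],"turn":[0,0,0],"fingers":0.2},{"delta_pos":[0,0.0013,0.1733],"turn":[0,0,0],"fingers":0.2}]'

```text
clock: 15.98
position: [0.4596, 0.1368, 0.0113]
ee_rot: [0.415, 0.91, 0.0, 0.0]
ft_force: [-0.2, 0.6, 0.6]
grip_width: 0.797
grasp_force: 0.0
```

In the tool's units: 0.003 m is 0.004, -0.002 m is -0.0027.

move_arm --plan '[{"delta_pos":[0.002,-0.0027,0.004],"turn":[0,0,0],"fingers":0.2},{"delta_pos":[0.002,-0.0027,0.004],"turn":[0,0,0],"fingers":0.45},{"delta_pos":[0.002,-0.0027,0.004],"turn":[0,0,0],"fingers":0.65},{"delta_pos":[0.002,-0.0027,0.004],"turn":[0,0,0],"fingers":0.65},{"delta_pos":[0.002,-0.0027,0.004],"turn":[0,0,0],"fingers":0.65}]'

```text
clock: 16.6
position: [0.4583, 0.1371, 0.0096]
ee_rot: [0.415, 0.91, 0.001, 0.002]
ft_force: [-1.5, -0.2, 16.4]
grip_width: 0.46
grasp_force: 48.1
```

In the tool's units: -0.297 m is -0.396, -0.28 m is -0.3733, 0.717 rad is 0.4565.

move_arm --plan '[{"delta_pos":[0,0,-0.0667],"turn":[0,0,0],"fingers":0.65},{"delta_pos":[0,0,-0.1333],"turn":[0,0,0],"fingers":0.65},{"delta_pos":[-0.0667,0,-0.1333],"turn":[0,0,0.0764],"fingers":0.65},{"delta_pos":[-0.1333,0,-0.1333],"turn":[0,0,0.1592],"fingers":0.65},{"delta_pos":[-0.2,0,-0.1333],"turn":[0,0,0.2419],"fingers":0.65},{"delta_pos":[-0.2667,0,-0.1333],"turn":[0,0,0.3183],"fingers":0.65},{"delta_pos":[-0.3333,0,-0.1333],"turn":[0,0,0.3947],"fingers":0.65},{"delta_pos":[-0.3733,0,-0.1333],"turn":[0,0,0.4456],"fingers":0.65},{"delta_pos":[-0.396,0,-0.1333],"turn":[0,0,0.4565],"fingers":0.65},{"delta_pos":[-0.396,0,-0.1333],"turn":[0,0,0.4565],"fingers":0.65},{"delta_pos":[-0.396,0,-0.1333],"turn":[0,0,0.4565],"fingers":0.65}]'

```text
clock: 17.98
position: [0.6507, -0.0862, 0.108]
ee_rot: [0.707, 0.707, 0.0, -0.0]
ft_force: [0.1, 0.5, -0.3]
grip_width: 0.463
grasp_force: 41.2
```

Run:
```python
from h import *
from workcell import *
from scipy.spatial.transform import Rotation as Ro
o=get_obs(); w=camera("wrist"); c=camera("scene")
print(np.round(o["position"],4),np.round(Ro.from_quat(o["ee_rot"]).as_matrix(),3).tolist(),o["grip_width"])
im=np.hstack([cv2.resize(w["color"],(400,300)),cv2.resize(c["color"][165:345,180:420],(400,300))]); cv2.imwrite("pics/p3.png",im[:,:,::-1])
```

```text
[ 0.6507 -0.0862  0.108 ] [[-0.001, 1.0, -0.0], [1.0, 0.001, 0.001], [0.001, -0.0, -1.0]] 0.46277699843850906
```

View pics/p3.png

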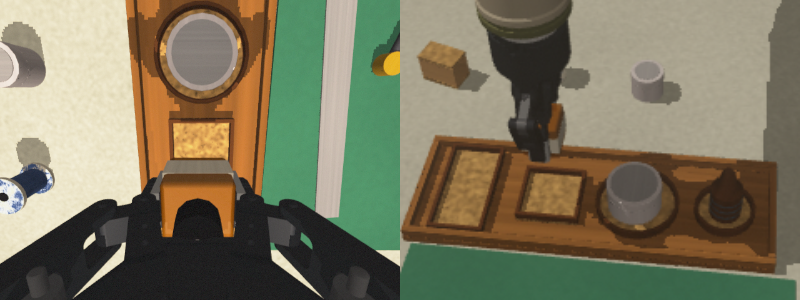

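The bottle is square to its nest, and the tin and slicker stand in theirs. I'll lower the bottle.

In the tool's units: 0.0865 m is 0.1153, 0.002 m is 0.0027.

move_arm --plan '[{"delta_pos":[-0.0013,0.0027,0.0533],"turn":[0,0,0],"fingers":0.65},{"delta_pos":[-0.0013,0.0027,0.0907],"turn":[0,0,0],"fingers":0.65},{"delta_pos":[-0.0013,0.0027,0.1067],"turn":[0,0,0],"fingers":0.65},{"delta_pos":[-0.0013,0.0027,0.112],"turn":[0,0,0],"fingers":0.65},{"delta_pos":[-0.0013,0.0027,0.1153],"turn":[0,0,0],"fingers":0.65},{"delta_pos":[-0.0013,0.0027,0.1153],"turn":[0,0,0],"fingers":0.65}]'

```text
clock: 18.82
position: [0.6537, -0.0886, 0.0231]
ee_rot: [0.708, 0.706, 0.0, 0.001]
ft_force: [-3.5, 1.0, 4.9]
grip_width: 0.467
grasp_force: 42.5
```

In the tool's units: 0.25 m is 0.3333, 0.2 m is 0.2667, 0.175 rad is 0.1114.

move_arm --plan '[{"delta_pos":[0,0,0],"turn":[0,0,0],"fingers":0.65},{"delta_pos":[0,0,0],"turn":[0,0,0],"fingers":0.4},{"delta_pos":[0,0,0],"turn":[0,0,0],"fingers":0.25},{"delta_pos":[0,0,0],"turn":[0,0,0],"fingers":0.25},{"delta_pos":[0,0,-0.0533],"turn":[0,0,0],"fingers":0.25},{"delta_pos":[0,0,-0.12],"turn":[0,0,0],"fingers":0.25},{"delta_pos":[0,0,-0.16],"turn":[0,0,0],"fingers":0.25},{"delta_pos":[0.0667,-0.0373,-0.16],"turn":[0,0,0.0318],"fingers":0.25},{"delta_pos":[0.1333,-0.0747,-0.16],"turn":[0,0,0.0637],"fingers":0.25},{"delta_pos":[0.2,-0.112,-0.16],"turn":[0,0,0.0955],"fingers":0.25},{"delta_pos":[0.2667,-0.1493,-0.16],"turn":[0,0,0.1114],"fingers":0.25},{"delta_pos":[0.3333,-0.1867,-0.16],"turn":[0,0,0.1114],"fingers":0.25}]'

```text
clock: 20.32
position: [0.5122, 0.1623, 0.1411]
ee_rot: [0.767, 0.642, -0.001, 0.0]
ft_force: [1.1, 1.0, 0.1]
grip_width: 0.747
grasp_force: 0.0
```

```bash
cat > blk.py <<'E'
from h import *
from workcell import *
from scipy.spatial.transform import Rotation as Ro
o=get_obs(); w=camera("wrist"); Q,W=wristcloud(o,w)
R=Ro.from_quat(o["ee_rot"]).as_matrix(); d=np.array([.459,.2585,0])-o["position"]; d[2]=0
print(np.round(o["position"],4),np.degrees(np.arctan2(R[1,0],R[0,0])),o["grip_width"],"tool delta",R.T@d)
m=(W[...,2]>.036)&(W[...,2]<.046)&(np.hypot(W[...,0]-.459,W[...,1]-.2585)<.055);p=W[m]
if m.sum(): print(m.sum(),np.median(p[:,2]),rect(p[:,:2]))
E
python3 blk.py
```

```text
[0.5122 0.1623 0.1411] 79.81169770113428 0.7468631937961506 tool delta [ 8.52561983e-02 -6.93468358e-02 -6.83036564e-05]
7283 0.04051244363748566 (array([458.5, 259.3]), array([90.2, 32.8]), 80.2)
```

In the tool's units: 0.086 m is 0.1147, -0.07 m is -0.0933.

move_arm --plan '[{"delta_pos":[0.06,-0.048,0],"turn":[0,0,0],"fingers":0.25},{"delta_pos":[0.1147,-0.0933,0],"turn":[0,0,0],"fingers":0.25},{"delta_pos":[0.1147,-0.0933,0.04],"turn":[0,0,0],"fingers":0.25},{"delta_pos":[0.1147,-0.0933,0.08],"turn":[0,0,0],"fingers":0.25},{"delta_pos":[0.1147,-0.0933,0.1067],"turn":[0,0,0],"fingers":0.25},{"delta_pos":[0.1147,-0.0933,0.1067],"turn":[0,0,0],"fingers":0.25}]'

```text
clock: 21.12
position: [0.4592, 0.2577, 0.0601]
ee_rot: [0.767, 0.642, -0.001, -0.0]
ft_force: [0.5, 0.3, 0.8]
grip_width: 0.751
grasp_force: 0.0
```

```bash
python3 blk.py
```

```text
[0.4592 0.2577 0.0601] 79.8503571255685 0.7505327480391388 tool delta [ 7.96255237e-04 -3.45123703e-04 -4.53548377e-07]
11337 0.04059024856272051 (array([458.5, 259.1]), array([90.9, 32.1]), 80.2)
```

Aligned. I'll descend to z 0.008 and grip.

In the tool's units: 0.052 m is 0.0693, 0.048 m is 0.064.

move_arm --plan '[{"delta_pos":[0.0013,-0.0013,0.04],"turn":[0,0,0],"fingers":0.25},{"delta_pos":[0.0013,-0.0013,0.064],"turn":[0,0,0],"fingers":0.25},{"delta_pos":[0.0013,-0.0013,0.0693],"turn":[0,0,0],"fingers":0.25},{"delta_pos":[0.0013,-0.0013,0.0693],"turn":[0,0,0],"fingers":0.5},{"delta_pos":[0.0013,-0.0013,0.0693],"turn":[0,0,0],"fingers":0.7},{"delta_pos":[0.0013,-0.0013,0.0693],"turn":[0,0,0],"fingers":0.75},{"delta_pos":[0.0013,-0.0013,0.0693],"turn":[0,0,0],"fingers":0.75}]'

```text
clock: 22.05
position: [0.4601, 0.2602, 0.0106]
ee_rot: [0.767, 0.642, 0.001, 0.0]
ft_force: [-0.2, 0.2, 7.3]
grip_width: 0.374
grasp_force: 43.9
```

In the tool's units: -0.405 m is -0.54, 0.268 m is 0.3573, 1.396 rad is 0.8887.

move_arm --plan '[{"delta_pos":[0,0,-0.0667],"turn":[0,0,0],"fingers":0.75},{"delta_pos":[0,0,-0.1467],"turn":[0,0,0],"fingers":0.75},{"delta_pos":[-0.06,0.0397,-0.1467],"turn":[0,0,0.0987],"fingers":0.75},{"delta_pos":[-0.12,0.0793,-0.1467],"turn":[0,0,0.1974],"fingers":0.75},{"delta_pos":[-0.18,0.1191,-0.1467],"turn":[0,0,0.296],"fingers":0.75},{"delta_pos":[-0.24,0.1587,-0.1467],"turn":[0,0,0.3947],"fingers":0.75},{"delta_pos":[-0.3,0.1987,-0.1467],"turn":[0,0,0.4934],"fingers":0.75},{"delta_pos":[-0.36,0.2381,-0.1467],"turn":[0,0,0.5921],"fingers":0.75},{"delta_pos":[-0.42,0.2773,-0.1467],"turn":[0,0,0.6907],"fingers":0.75},{"delta_pos":[-0.48,0.3173,-0.1467],"turn":[0,0,0.7894],"fingers":0.75},{"delta_pos":[-0.52,0.344,-0.1467],"turn":[0,0,0.8658],"fingers":0.75},{"delta_pos":[-0.54,0.3573,-0.1467],"turn":[0,0,0.8887],"fingers":0.75}]'

```text
clock: 23.55
position: [0.6518, -0.1884, 0.1193]
ee_rot: [1.0, -0.003, -0.0, 0.0]
ft_force: [-0.4, 0.8, -1.5]
grip_width: 0.372
grasp_force: 39.9
```

move_arm --plan '[{"delta_pos":[0,0,0],"turn":[0,0,0],"fingers":0.75},{"delta_pos":[0,0,0],"turn":[0,0,0],"fingers":0.75}]'

```text
clock: 23.8
position: [0.6516, -0.184, 0.1195]
ee_rot: [1.0, 0.001, -0.0, -0.001]
ft_force: [0.7, 0.4, -1.0]
grip_width: 0.371
grasp_force: 39.9
```

Run:
```python
from h import *
from workcell import *
from scipy.spatial.transform import Rotation as Ro
o=get_obs(); w=camera("wrist"); c=camera("scene")
R=Ro.from_quat(o["ee_rot"]).as_matrix()
print(np.round(o["position"],4),np.degrees(np.arctan2(R[1,0],R[0,0])),o["grip_width"])
Q,W=wristcloud(o,w); m=(abs(Q[...,0])<.06)&(abs(Q[...,1])<.012)&(abs(Q[...,2]+.03)<.006);q=Q[m]
print("block top tool",m.sum(),q.min(0),q.max(0),np.median(q[:,2]))
im=np.hstack([cv2.resize(w["color"],(400,300)),cv2.resize(c["color"][165:345,180:420],(400,300))]); cv2.imwrite("pics/p4.png",im[:,:,::-1])
```

```text
[ 0.6516 -0.184   0.1195] 0.09849298198898163 0.37067750814285727
block top tool 12176 [-0.01840832 -0.01199566 -0.03200079] [ 0.04499349  0.01199782 -0.02400521] -0.0298511080915706
```

View pics/p4.png

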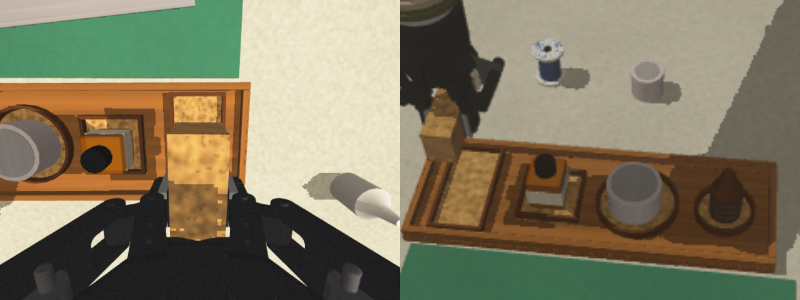

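The block is centred over the long nest and square to it, and the other three stand well. I'll lower it.

In the tool's units: 0.0965 m is 0.1287, 0.045 m is 0.06.

move_arm --plan '[{"delta_pos":[0.0013,0.0013,0.06],"turn":[0,0,0],"fingers":0.75},{"delta_pos":[0.0013,0.0013,0.1],"turn":[0,0,0],"fingers":0.75},{"delta_pos":[0.0013,0.0013,0.12],"turn":[0,0,0],"fingers":0.75},{"delta_pos":[0.0013,0.0013,0.1253],"turn":[0,0,0],"fingers":0.75},{"delta_pos":[0.0013,0.0013,0.1287],"turn":[0,0,0],"fingers":0.75},{"delta_pos":[0.0013,0.0013,0.1287],"turn":[0,0,0],"fingers":0.75}]'

```text
clock: 24.65
position: [0.6535, -0.1873, 0.0241]
ee_rot: [1.0, -0.001, 0.001, 0.0]
ft_force: [0.5, 1.7, 1.6]
grip_width: 0.37
grasp_force: 41.5
```

In the tool's units: -0.18 m is -0.24, 0.001 m is 0.0013.

move_arm --plan '[{"delta_pos":[0,0,0.0013],"turn":[0,0,0],"fingers":0.75},{"delta_pos":[0,0,0.0013],"turn":[0,0,0],"fingers":0.5},{"delta_pos":[0,0,0.0013],"turn":[0,0,0],"fingers":0.35},{"delta_pos":[0,0,0.0013],"turn":[0,0,0],"fingers":0.35},{"delta_pos":[0,0,-0.0533],"turn":[0,0,0],"fingers":0.35},{"delta_pos":[0,0,-0.12],"turn":[0,0,0],"fingers":0.35},{"delta_pos":[0,0,-0.2],"turn":[0,0,0],"fingers":0.35},{"delta_pos":[-0.0667,0.04,-0.24],"turn":[0,0,0],"fingers":0.2},{"delta_pos":[-0.1333,0.0933,-0.24],"turn":[0,0,0],"fingers":0.2},{"delta_pos":[-0.1867,0.1467,-0.24],"turn":[0,0,0],"fingers":0.2},{"delta_pos":[-0.1867,0.2,-0.24],"turn":[0,0,0],"fingers":0.2},{"delta_pos":[-0.1867,0.2,-0.24],"turn":[0,0,0],"fingers":0.2}]'

```text
clock: 26.15
position: [0.5108, -0.3411, 0.2033]
ee_rot: [1.0, -0.004, 0.0, 0.001]
ft_force: [-0.7, 0.7, 0.9]
grip_width: 0.798
grasp_force: 0.0
```

Run:
```python
from h import *
from workcell import *
c=camera("scene"); t=camera("top")
im=np.hstack([cv2.resize(t["color"][130:310,180:420],(400,300)),cv2.resize(c["color"][165:345,180:420],(400,300))]); cv2.imwrite("pics/p5.png",im[:,:,::-1])
for n,k in(("scene",c),("top",t)):
    W=cloud(k)
    for nm,x,y,h in(("tin",.653,.0105,.048),("slk",.653,.1085,.082),("bot",.653,-.0875,.072),("blk",.653,-.1855,.052),("small",.466,.001,.036),("short",.467,-.2635,.04)):
        m=(abs(W[...,2]-h)<.006)&(abs(W[...,0]-x)<.06)&(abs(W[...,1]-y)<.048);p=W[m]
        if m.sum()>5:
            A=np.c_[p[:,:2]-p[:,:2].mean(0),np.ones(len(p))]; s=np.linalg.lstsq(A,p[:,2],rcond=None)[0]
            print(n,nm,m.sum(),round(np.median(p[:,2]),4),*rect(p[:,:2]),"tilt",np.round(s[:2],3))
```

```text
scene tin 749 0.0474 [656.1   9. ] [63.5 58.8] 7.9 tilt [-0.019 -0.001]
scene slk 45 0.0794 [655.9 109.8] [12.2 12.4] 3.4 tilt [-0.167 -0.004]
scene bot 121 0.0709 [655.9 -88.5] [23.6 22.5] 20.7 tilt [-0.053 -0.058]
scene blk 708 0.051 [ 654.  -187.5] [34.1 92.5] 89.3 tilt [-0.008 -0.009]
scene small 244 0.0352 [468.2   1.3] [42.5 40.6] 1.3 tilt [-0.03  -0.012]
scene short 291 0.0387 [ 467.8 -262. ] [54.4 35.3] 72.7 tilt [-0.011  0.003]
top tin 605 0.0485 [652.8   6.2] [61.2 59.6] 1.1 tilt [0.006 0.003]
top slk 37 0.0812 [652.8 107.2] [13.4 13.1] 35.3 tilt [-0.041 -0.002]
top bot 98 0.0721 [653.4 -90.9] [22.7 22.6] 72.2 tilt [ 0.083 -0.04 ]
top blk 604 0.0525 [ 652.3 -188.8] [90.7 32.5] 0.2 tilt [-0.01  -0.026]
top small 287 0.0367 [ 4.65e+02 -4.00e-01] [39.3 39.5] 1.0 tilt [ 0.012 -0.018]
top short 361 0.0404 [ 465.8 -264.9] [53.4 32.2] 72.9 tilt [ 0.011 -0.006]
```

View pics/p5.png

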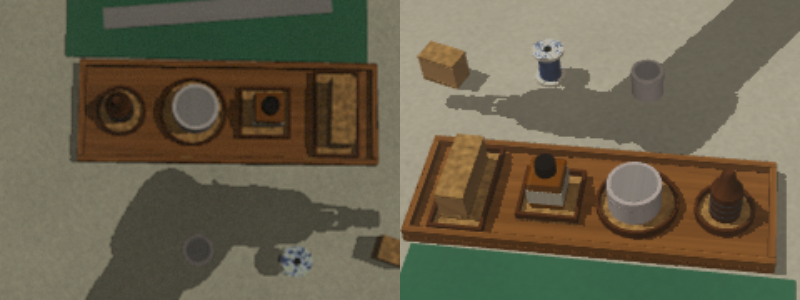

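All four pieces stand level in their nests at the expected heights, and the small tin and short block haven't moved. I'm handing in.

```bash
python3 -c "
from workcell import hand_in
print(hand_in())"
```

```text
the job is handed in; nothing more can be done
None
```

The job is handed in: the wax tin, slicker, bottle and long block each stand flat and released in their own nests, placed in that order in about 26 s, and the small tin and short block were left where they stood.

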